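# Hold a spread snap ring at the groove of a mixer's drive stub

## Robot

A 6-joint arm with a two-finger parallel gripper is mounted at the origin on the work surface. World frame = base frame: x ahead of the robot, y to its left, z up, the work surface at z = 0. Lengths are in mm, angles in rad, forces in N, time in s.
With the tool pointing down it reaches from about 350 to 775 mm from the base axis. Payload 7.3 kg.
Tool frame: the origin (TCP) lies at the very end of the fingers, on their centre line; the grasp point (between the pads) lies bot.grip_point_offset behind it (bot.grip_point_offset is the distance from the TCP to the grasp point, in mm); z points along the fingers, y is the line along which they close (so a half turn about z gives the same grasp; the last joint's range is limited). The gripper opens to 92 mm and grips with 3 to 60 N. Pads are 19 mm wide; open, the fingers measure 130 mm over their backs; the gripper's body (75 mm by 190 mm) begins 47 mm behind the grasp point.
Start: joints at [1.015, 0.342, 1.524, -0, 1.275, -0.146], TCP at [209.162, 481.556, 226.741] pointing down, gripper open.
Joint ranges: [-2.53, 2.53], [-0.77, 2.02], [0.04, 2.7], [-1, 4.14], [0.28, 2.66], [-3.11, 3.11]. Speed limits (rad/s): [2.57, 2.57, 3.14, 3.14, 3.14, 3.14].

## Interface

Orientations are given as [roll, pitch, yaw] about the fixed x, y, z axes, in that order (R = Rz(yaw) Ry(pitch) Rx(roll)).
In Python, from plant import bot gives the robot as it stands. The module is installed in compiled form; this text tells all that it offers.
- The arm moves only by the tool carry_out, never from a script. Its argument "plan" is a list of rows, each an object of numbers: "tx", "ty", "tz": the shift along the world's x, y, z in mm; "rx", "ry", "rz": the turn, a rotation vector about the world's x, y, z in rad. A call has 1 to 12 rows; each row shifts and turns the commanded pose from where the row before left it; what a row does not reach is not made up. A row lasts 1/10 s, in which the tool goes at most 50 mm and 8.59 degrees, less where a joint would pass 70% of its speed; a pose out of reach is approached as far as the arm can. A call with a gripper value outside its range is refused whole. "gripper" is the closure, from 0 (fully open) to 1 (shut), set as the call begins (left out, the last holds). The fingers move at their own pace and stop on an object; the grip force is fixed at half the most. Time passes only in rows, so rows that do not move let the fingers close. It gives the time, the measured TCP pose, the force, the opening and the grip force at its end, in the units of the state.
- bot.get_obs(): the state, without advancing time (a new reading comes with each control period).
- bot.capture(name): name is "scene" or "top"; returns the picture (400x640x3 uint8, red, green, blue); there is no depth.
- bot.camera_model(name): a dict with "camera_matrix" (3x3 intrinsics, pixels), "R" (3x3) and "t" (3): a world point X has camera coordinates R X + t. Camera axes: x right, y down, z forward; pixel columns grow to the right and rows downward; lengths in mm; the calibration is good to about 2 mm. A picture is of the moment at which its call begins. camera_model takes no time and is no camera call.
- bot.close_job(): hands the job in; it is judged then, once.
The state is a dict: "time": time; "joint_positions": joint angles; "dq": joint speeds; "tau": joint torques, N m; "tool_pos": TCP position; "tcp_rot": TCP orientation; "contact_force": force on the tool from outside, world axes, zero at the start; "moment": the same for the moment, N m; "grip_width": finger opening in mm; "finger_force": force on a finger pad.
Only numpy, scipy, OpenCV 4.12 (cv2) and the standard library are available. Lean on these libraries where they do the work, as an engineer would, in place of code of your own. Each camera call takes 0.05 s, during which the arm holds its last target. There are 200 camera calls.

## Task

Swing the mixer's brake hook closed until it rests in its catch, so that the drive is locked. Then take the snap-ring pliers by their handles out of the stand, squeeze them to spread the ring on their tips, and slide the ring over the upright drive stub, down to the groove at its foot, until it lies level against the hub. Finish while still holding the pliers there upright with the handles fully squeezed, so that the ring stays spread around the groove, and leave the other things on the counter alone.

Things in the scene. Friction and masses are not known exactly. Their poses are not given: they have to be found in the camera images.
- hook (a joint): the mixer's brake hook, a flat steel arm 100 x 12 mm that swings level about an upright pivot just above the deck. 0 rad = closed (a hard stop): its free end rests in the catch; 0.6 to 1.1 at the start. Positive = swung open, anticlockwise from above, away from the drive stub. It stays where it is left and takes about 1 N at the knob
- hook_knob (a point): centre of the upright black knob on the hook, a 12 mm cylinder of which 30 mm or so can be gripped from above or pushed (it stands from 23 mm below this point to 15 mm above it); 70 mm from the pivot. This point is 105 mm above the counter
- hook_pivot (a point): the pivot of the hook, at the arm's mid thickness, 78 mm above the counter; its z axis is up. When the hook is closed the knob lies 70 mm from here along this point's +y axis
- groove (a point): on the axis of the mixer's drive stub, half-way up the groove, 87 mm above the counter; z is up. The 30 mm thick stub stands on a gear-like hub, radius 32 mm, whose flat top is 3 mm below this point. The groove is the lowest 6 mm of the stub, 25 mm in diameter, right above the hub's face: the 4 mm ring lying flat on the hub is in it, its mid-thickness 1 mm below this point
- stub_tip (a point): middle of the top of the drive stub, 35 mm above groove. Its top 8 mm taper from 30 to 18 mm diameter. The mixer, its bowl taken off, is a metal box 210 (x) x 170 (y) x 70 mm tall; the hub with the stub stands near one end of its deck, the hook near the other
- squeeze (a joint): how far the pliers' handles are squeezed: 0 rad = released (a spring drives them back), 0.152 = fully squeezed against their stop, ring fully spread. Takes about 5 N on each handle at grip to start and 10 N to reach the stop; squeezing harder does no harm
- grip (a point): where to hold the snap-ring pliers: midway between their two upright black handles. They stand tips down, 172 mm tall. The handles lie either side of this point along its y axis, 58 mm over their outsides released, 34 mm (parallel) squeezed; each is 12 mm wide along x and reaches from 67 mm below to 20 mm above this point. z is up
- ring (a point): centre of the dark steel snap ring, 4 mm thick, held level on the pliers' tips for good: 20 mm along +x of grip, 150 mm below it, axes parallel. Fully spread its bore is a 35 mm circle about this point, outside 43 mm, the two lugs 20 mm towards -x; released the bore is 25 mm wide and does not pass the 30 mm stub. The jaws rise from the lugs and pass beside the stub
- stand: light wooden tool stand in which the pliers stand at the start, on the floor of its open-topped well (inside 53 x 52 mm, 55 mm tall, floor 6 mm above the counter, large enough for the spread ring). Fixed; origin on the counter below the ring's starting place
- pliers: the pliers as a whole, ring included, 0.2 kg; origin at the ring's centre, at its underside; axes as grip
- mill: bystander, to be left alone: dark wooden pepper mill, 48 mm across, 90 mm tall; origin at the centre of its underside
- jar: bystander, to be left alone: clear storage jar with a steel lid, 56 mm across, 80 mm tall; origin at the centre of its underside
- tin: bystander, to be left alone: flat metal tin, 72 x 57 x 24 mm; origin at the centre of its underside
- jug: bystander, to be left alone: big amber drinks jug, 130 mm square, 234 mm tall; origin at the centre of its underside
- tub: bystander, to be left alone: black food bowl, 110 mm across, 70 mm tall; origin at the centre of its underside
- spray: bystander, to be left alone: white spray bottle with a yellow head, 205 mm tall; origin at the centre of its underside
- driver: bystander, to be left alone: screwdriver lying on the counter; origin at the middle
Mind the look-alikes: they are no part of the job. What is shaped like the pliers but pink is not meant. There is more than one size of the stand; the job needs the larger.

How it is judged (in metres and radians):
On the way, in this order (a step that is already met when the one before it is completed fails the run):
1. the brake hook rests in its catch (value of joint hook below 0.07 rad), for 0.2 s.
2. the pliers are lifted clear out of the stand (z of ring in the frame of stand above 0.065 m and contact force between pliers and stand below 0.2 N and contact force between the fingers and pliers above 2 N), for 0.2 s.
At the end, for the whole second after the job is handed in: Hook closed (0.08 rad); ring around the stub at the groove: within 4.5 mm of its axis, 3.5 mm below to 2.5 mm above its mid-height, level within 0.1 rad; fingers hold the pliers (over 3 N), handles squeezed past 0.13 of 0.152 rad; pliers at rest, clear of the stand (value of joint hook below 0.08 rad and value of joint squeeze above 0.1292 rad and horizontal distance between ring and groove below 0.0045 m and z of ring in the frame of groove between -0.0035 and 0.0025 m and angle between ring's own z axis and vertical below 0.1 rad and contact force between the fingers and pliers above 3 N and contact force between pliers and stand below 0.2 N and linear speed of pliers below 0.02 m/s); the arm keeps its last pose, push and grip.
It fails at once if a bystander is disturbed (moved more than 25 mm) (distance of any of mill, jar, tin, jug, tub, spray, driver from where it was at the start of the episode above 0.025 m).
It also fails if it takes over 64 s, if anything falls off the work surface, if the arm or the gripper's body presses on something with over 40 N, if the wrist force passes 120 N, or if a joint passes its speed limit or range.

## Working session

There is one attempt and no reset: what is moved stays moved. The work goes in short steps, Python scripts to look and compute and a tool call to move; the robot and the scene stay as the last step left them, time stands still between calls to the robot, and variables do not carry over. Pictures are saved under pics/ and viewed, at most 10 in all, crops included, and the job is handed in when it is done.

Besides the shell and the picture viewer there is one more tool, called after ">>>" as name([rows], argument=value, ...), one row to a line, values as JSON. carry_out: Moves the arm, as the interface text tells. Its arguments: {"type":"object","properties":{"plan":{"type":"array"},"gripper":{"type":"number"}},"required":["plan"]}

```bash
mkdir -p pics; python3 - <<'E'
from plant import bot
import cv2,numpy as np
for n in("scene","top"):
    im=bot.capture(n); cv2.imwrite(f"pics/{n}0.png",im[:,:,::-1]); m=bot.camera_model(n); print(n,np.round(m["camera_matrix"],1).tolist(),np.round(m["R"],4).tolist(),np.round(m["t"],1).tolist())
print(bot.grip_point_offset,bot.get_obs())
E
```

```text
scene [[372.9, 0.0, 324.0], [0.0, 372.9, 187.3], [0.0, 0.0, 1.0]] [[-0.8148, 0.5796, -0.0093], [0.3132, 0.4267, -0.8485], [-0.4878, -0.6943, -0.5292]] [502.2, -82.2, 1570.8]
top [[374.3, 0.0, 314.2], [0.0, 374.3, 198.6], [0.0, 0.0, 1.0]] [[-0.0181, -0.9997, -0.0175], [-0.9895, 0.0204, -0.1431], [0.1434, 0.0148, -0.9895]] [22.8, 617.1, 1281.5]
18.8 {'time': 0.1, 'joint_positions': array([ 1.01500207e+00,  3.42660859e-01,  1.52490750e+00,  5.19882753e-06,
        1.27539856e+00, -1.46019928e-01]), 'dq': array([ 0.00031968, -0.00103259, -0.00087974, -0.0004366 , -0.00019465,
       -0.00041226]), 'tau': array([ 1.52310378e-03, -4.32004273e+01, -2.44692600e+01,  7.18910107e-02,
        5.26628271e-02, -5.62435287e-05]), 'tool_pos': array([208.95899453, 481.23515155, 226.11528772]), 'tcp_rot': array([-3.14023373e+00, -2.04877156e-04,  2.73181667e+00]), 'contact_force': array([-0.39207961, -0.35439845, -0.15798028]), 'moment': array([0.0037156 , 0.01591096, 0.04235029]), 'finger_force': 0.0, 'grip_width': 91.47296342771953}
```

View pics/scene0.png

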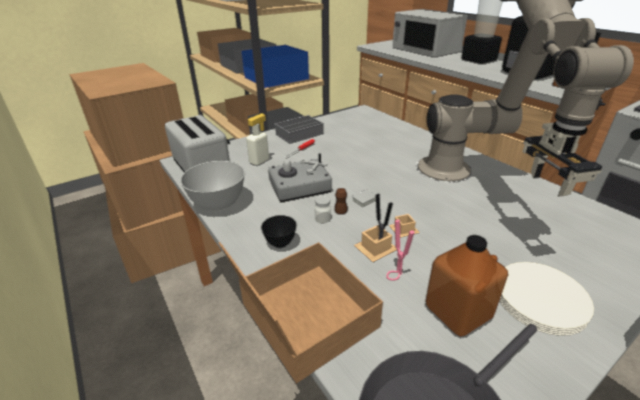

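View pics/top0.png

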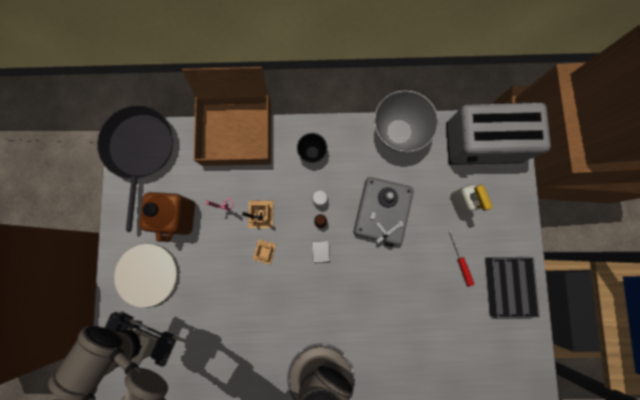

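The pliers with black handles stand in the larger stand at scene (378,230) / top (258,214). In the top view the mixer is at (385,210), its stub at (389,197) and the hook near (385,235). I'll zoom in on these next.

```bash
python3 - <<'E'
import cv2,numpy as np
t=cv2.imread("pics/top0.png");s=cv2.imread("pics/scene0.png")
f=lambda im,x,y,w,h:cv2.resize(im[y:y+h,x:x+w],(390,290),interpolation=cv2.INTER_CUBIC)
a=np.hstack([f(t,350,175,78,58+14),f(t,220,190,78,58)]) if 0 else np.hstack([cv2.resize(t[172:172+76,350:350+70],(390,423),interpolation=cv2.INTER_CUBIC),cv2.resize(t[185:245,205:283],(400,308),interpolation=cv2.INTER_CUBIC)[:, :400] if 0 else cv2.resize(t[180:260,205:280],(397,423),interpolation=cv2.INTER_CUBIC)])
cv2.imwrite("pics/topz.png",a)
b=np.hstack([cv2.resize(s[145:205,260:340],(400,300),interpolation=cv2.INTER_CUBIC),cv2.resize(s[188:263,345:445],(400,300),interpolation=cv2.INTER_CUBIC)])
cv2.imwrite("pics/scz.png",b)
E
```

```text
(no output)
```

View pics/topz.png

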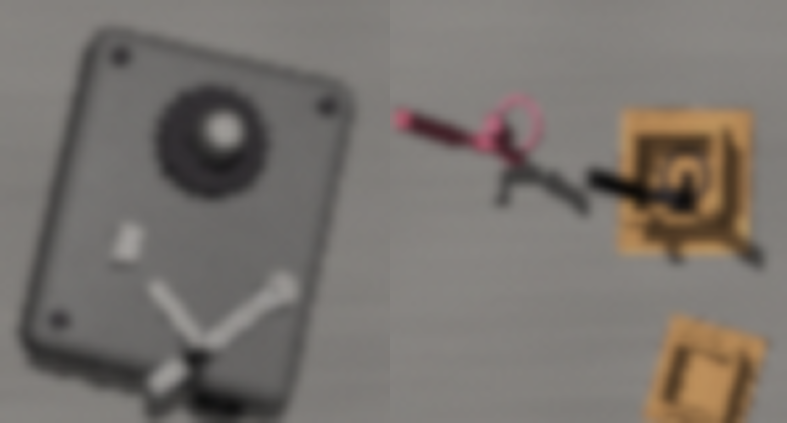

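View pics/scz.png

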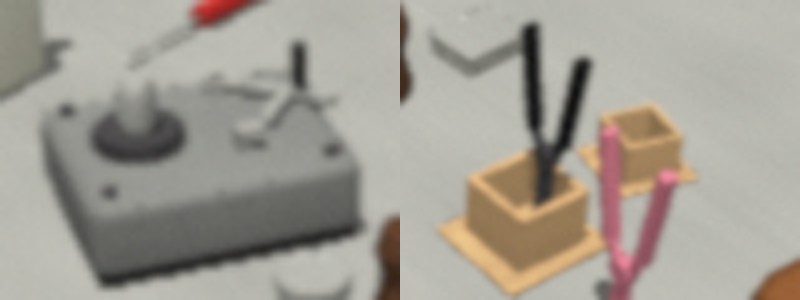

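In the top crop the stub tip is at about px (390,195) and the hub at (388,197). The pivot is at (401,223), the knob at (385,236) and the catch at (372,215), so the hook is about 0.9 rad open. The handle tops are near (319±8,214): about (318.4→205+600/5.3=318)... in the full image that is columns 237 to 256. Next I'll measure them with masks.

```bash
cat > h.py <<'E'
from plant import bot
import cv2,numpy as np
M={n:bot.camera_model(n) for n in("scene","top")}
def ray(n,p):
    m=M[n];K,R,t=map(np.array,(m["camera_matrix"],m["R"],m["t"]))
    return -R.T@t, R.T@np.linalg.solve(K,[p[0],p[1],1.])
def plane(n,p,z):
    c,d=ray(n,p); return c+d*(z-c[2])/d[2]
def proj(n,X):
    m=M[n]; q=np.array(m["camera_matrix"])@(np.array(m["R"])@np.array(X,float)+np.array(m["t"])); return q[:2]/q[2]
def tri(ps,pt):
    A=[];b=[]
    for n,p in(("scene",ps),("top",pt)):
        c,d=ray(n,p);d/=np.linalg.norm(d);P=np.eye(3)-np.outer(d,d);A.append(P);b.append(P@c)
    return np.linalg.lstsq(np.vstack(A),np.hstack(b),rcond=None)[0]
def blobs(im,mask,box,amin=6):
    x0,y0,x1,y1=box;k=np.zeros(mask.shape,np.uint8);k[y0:y1,x0:x1]=mask[y0:y1,x0:x1]
    n,l,s,c=cv2.connectedComponentsWithStats(k)
    return [(s[i].tolist(),c[i].round(1).tolist()) for i in range(1,n) if s[i][4]>=amin]
E
python3 - <<'E'
from h import *
t=cv2.imread("pics/top0.png").astype(int);s=cv2.imread("pics/scene0.png").astype(int)
B=lambda im,th:(im.max(2)<th).astype(np.uint8)
print("knob top",blobs(t,B(t,50),(375,225,395,250),3)); print("knob sc",blobs(s,B(s,60),(310,145,330,170),3))
for th in(30,40,55): print("handles top",th,blobs(t,B(t,th),(232,200,264,232),4)); print("handles sc",blobs(s,B(s,th),(370,188,398,245),4))
print("hub top",[(th,blobs(t,B(t,th),(374,182,402,212),20)) for th in(60,70,80)])
L=(t.min(2)>125).astype(np.uint8); print("light top",blobs(t,L,(360,182,412,246),3))
w=((t[:,:,2]-t[:,:,0])>40).astype(np.uint8); print("stand top",blobs(t,w,(235,185,285,240),20))
np.set_printoptions(linewidth=250)
print(t.max(2)[203:224,232:266]); print(s.max(2)[190:205,372:396])
print(s.max(2)[155:180,276:300])
E
```

```text
knob top [([384, 236, 3, 2, 5], [384.8, 236.4]), ([383, 240, 12, 7, 48], [388.2, 243.7])]
knob sc [([319, 156, 1, 5, 5], [319.0, 158.0])]
handles top 30 [([244, 214, 9, 4, 14], [248.4, 215.1]), ([259, 217, 3, 2, 5], [259.8, 217.4])]
handles sc [([377, 196, 2, 8, 9], [377.2, 199.8]), ([385, 205, 6, 19, 23], [387.7, 213.6]), ([378, 207, 1, 12, 12], [378.0, 212.5])]
handles top 40 [([244, 213, 10, 5, 21], [248.5, 215.0]), ([259, 216, 3, 3, 7], [260.0, 217.3])]
handles sc [([377, 195, 2, 25, 35], [377.6, 205.7]), ([384, 204, 7, 22, 35], [387.5, 214.1])]
handles top 55 [([243, 213, 19, 7, 49], [252.2, 215.8])]
handles sc [([376, 195, 4, 25, 56], [377.5, 206.0]), ([383, 204, 9, 23, 52], [387.3, 214.6]), ([380, 227, 3, 10, 20], [380.6, 231.6])]
hub top [(60, [([379, 188, 18, 19, 209], [386.8, 198.2])]), (70, [([378, 188, 20, 20, 252], [387.0, 197.8])]), (80, [([378, 187, 20, 21, 289], [387.2, 197.6])])]
light top [([360, 182, 2, 7, 13], [360.5, 184.8]), ([388, 193, 4, 5, 14], [389.6, 194.8]), ([370, 212, 6, 7, 28], [372.6, 215.0]), ([377, 221, 26, 13, 100], [389.8, 227.1]), ([378, 237, 5, 5
[... 6298 characters left out ...]
5 153]
 [147 132 100  72  65  71  71  75  76  78  76  77  75  76  74  71  69  62  60  61  86 123 146 153]
 [149 136 109  78  60  58  60  65  67  70  71  71  70  67  64  58  57  54  59  73 107 138 151 154]
 [148 145 127 103  75  60  58  55  58  61  61  60  63  60  59  54  55  63  81 100 129 146 152 154]
 [150 149 144 131 108  88  73  65  61  63  64  63  64  68  69  70  83  96 118 133 146 152 155 153]
 [149 150 150 146 136 124 115 101  96  94  96  96  96 100 104 109 125 139 145 150 154 155 154 153]
 [148 149 151 150 149 147 143 141 140 135 137 137 137 138 144 144 147 152 154 154 155 155 153 156]
 [144 148 150 151 151 151 152 152 152 153 153 154 153 152 153 154 154 155 153 154 156 157 156 157]]
```

```bash
python3 - <<'E'
from h import *
r=lambda a:np.round(a,1)
for a,b in(((390.3,204),(244.5,214.2)),((377.4,195.5),(260,217.3))): print("handle",r(tri(a,b)),"scene178",r(plane("scene",a,178)),"top178",r(plane("top",b,178)))
print("hub",r(plane("top",(387.1,197.7),84)),"stubtip",r(plane("top",(389.6,194.9),122)),"stubtip scene@122",r(plane("scene",(286.8,161.8),122)))
print("pivot78",r(plane("top",(401.2,223.2),82)),"knob",r(tri((319.2,153.5),(384.9,236.5))),"knobtop120",r(plane("top",(385,236.4),120)),"scene120",r(plane("scene",(319.2,154),120)),"catch",r(plane("top",(372.6,215),82)),"tip",r(plane("top",(378,240),80)))
# stand: base plate, rim
print("stand bbox centre z0",r(plane("top",(260.6,213.7),3)))
print("well rim from top z61 l/r/t/b",r(plane("top",(250.5,211),61)),r(plane("top",(265,211),61)))
for X in((0,0),): pass
s=cv2.imread("pics/scene0.png");t=cv2.imread("pics/top0.png")
a=cv2.resize(t[195:235,238:282],None,fx=9,fy=9,interpolation=cv2.INTER_CUBIC);b=cv2.resize(s[215:262,352:402],(396,372),interpolation=cv2.INTER_CUBIC)
cv2.imwrite("pics/st.png",np.hstack([a,cv2.copyMakeBorder(b[:360],0,0,0,0,0)]))
E
```

```text
handle [552.8 233.5 169.4] scene178 [561.4 242.9 178. ] top178 [552.6 231.  178. ]
handle [545.9 180.5 167.1] scene178 [561.  189.8 178. ] top178 [541.8 181.7 178. ]
hub [ 609.7 -239.5   84. ] stubtip [ 613.4 -241.3  122. ] stubtip scene@122 [ 614.8 -235.9  122. ]
pivot78 [ 521.5 -283.5   82. ] knob [ 477.7 -221.1  120.6] knobtop120 [ 476.4 -220.2  120. ] scene120 [ 480.7 -220.3  120. ] catch [ 551.4 -187.8   82. ] tip [ 466.3 -202.9   80. ]
stand bbox centre z0 [571.9 207.8   3. ]
well rim from top z61 l/r/t/b [575.9 233.9  61. ] [574.9 183.1  61. ]
```

View pics/st.png

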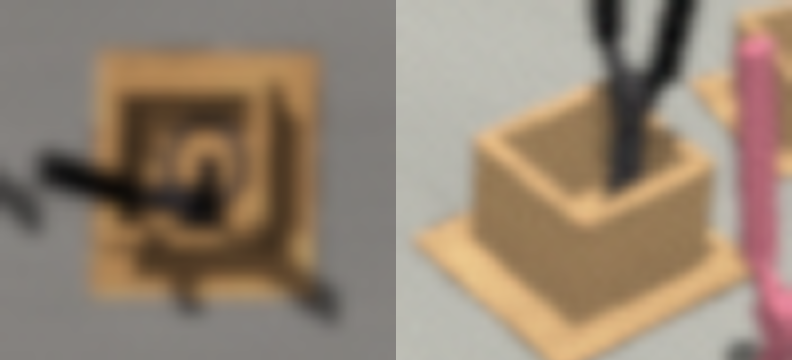

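The ring shows in the larger stand's well at st.png (210,150), and the handles lie on its −x side. I'll start with the hook: approach it with the fingers closed.

>>> carry_out([
  {"tx":25,"ty":-42,"rz":0.03},
  {"tx":25,"ty":-42,"rz":0.03},
  {"tx":25,"ty":-42,"rz":0.03},
  {"tx":25,"ty":-42,"rz":0.03},
  {"tx":25,"ty":-42,"rz":0.03},
  {"tx":25,"ty":-42,"rz":0.03},
  {"tx":25,"ty":-42,"rz":0.03},
  {"tx":25,"ty":-42,"rz":0.03},
  {"tx":5,"ty":-40},
  {"tx":5,"ty":-40},
  {"tx":5,"ty":-40},
  {"tx":5,"ty":-40},
], gripper=1)

```text
invalid input at $.plan[0]: expected keys tx, ty, tz, rx, ry, rz
```

>>> carry_out([
  {"tx":5,"ty":-40},
  {"tx":5,"ty":-40},
  {"tx":5,"ty":-40},
  {"tx":0,"ty":-40},
  {"tx":0,"ty":-42},
  {},
  {},
])

```text
invalid input at $.plan[0]: expected keys tx, ty, tz, rx, ry, rz
```

```bash
python3 - <<'E'
from h import *
t=cv2.imread("pics/top0.png").astype(int)
w=((t[:,:,2]-t[:,:,0])>40).astype(np.uint8);k=np.zeros_like(w);k[195:235,240:280]=w[195:235,240:280]
c=max(cv2.findContours(k,0,1)[0],key=cv2.contourArea);print(cv2.minAreaRect(c))
print("ring",plane("top",(261.3,211.7),8).round(1))
print("odd piece",tri((312,168),(378,223)).round(1),tri((318,163),(387,234)).round(1))
for p in cv2.boxPoints(cv2.minAreaRect(c)): print(plane("top",p,3).round(1))
E
```

```text
((260.5, 213.5), (27.0, 25.0), 90.0)
ring [578.6 204.5   8. ]
odd piece [ 524.3 -205.7   79.6] [ 483.3 -232.3   77.2]
[623.3 254.2   3. ]
[621.4 162.4   3. ]
[522.6 162.6   3. ]
[524.3 253.5   3. ]
```

>>> carry_out([
  {"tx":25,"ty":-42,"tz":0,"rx":0,"ry":0,"rz":0.03},
  {"tx":25,"ty":-42,"tz":0,"rx":0,"ry":0,"rz":0.03},
  {"tx":25,"ty":-42,"tz":0,"rx":0,"ry":0,"rz":0.03},
  {"tx":25,"ty":-42,"tz":0,"rx":0,"ry":0,"rz":0.03},
  {"tx":25,"ty":-42,"tz":0,"rx":0,"ry":0,"rz":0.03},
  {"tx":25,"ty":-42,"tz":0,"rx":0,"ry":0,"rz":0.03},
  {"tx":25,"ty":-42,"tz":0,"rx":0,"ry":0,"rz":0.03},
  {"tx":25,"ty":-42,"tz":0,"rx":0,"ry":0,"rz":0.03},
  {"tx":5,"ty":-40,"tz":0,"rx":0,"ry":0,"rz":0},
  {"tx":5,"ty":-40,"tz":0,"rx":0,"ry":0,"rz":0},
  {"tx":5,"ty":-40,"tz":0,"rx":0,"ry":0,"rz":0},
  {"tx":5,"ty":-40,"tz":0,"rx":0,"ry":0,"rz":0},
], gripper=1)

```text
time: 1.3
tool_pos: [428.9, -16.1, 226.6]
tcp_rot: [3.141, -0.0, 2.972]
contact_force: [1.6, -0.3, 0.2]
grip_width: 1.7
finger_force: 0.0
```

>>> carry_out([
  {"tx":5,"ty":-40,"tz":0,"rx":0,"ry":0,"rz":0},
  {"tx":5,"ty":-40,"tz":0,"rx":0,"ry":0,"rz":0},
  {"tx":5,"ty":-40,"tz":0,"rx":0,"ry":0,"rz":0},
  {"tx":0,"ty":-40,"tz":0,"rx":0,"ry":0,"rz":0},
  {"tx":0,"ty":-42,"tz":0,"rx":0,"ry":0,"rz":0},
  {"tx":0,"ty":0,"tz":0,"rx":0,"ry":0,"rz":0},
  {"tx":0,"ty":0,"tz":0,"rx":0,"ry":0,"rz":0},
])

```text
time: 2.0
tool_pos: [443.7, -216.8, 226.1]
tcp_rot: [3.141, -0.001, 2.97]
contact_force: [0.1, 0.0, 0.3]
grip_width: 0.4
finger_force: 0.0
```

>>> carry_out([
  {"tx":0,"ty":0,"tz":-40,"rx":0,"ry":0,"rz":0},
  {"tx":0,"ty":0,"tz":-40,"rx":0,"ry":0,"rz":0},
  {"tx":0,"ty":0,"tz":-35,"rx":0,"ry":0,"rz":0},
  {"tx":0,"ty":0,"tz":-15,"rx":0,"ry":0,"rz":0},
  {"tx":10,"ty":0,"tz":0,"rx":0,"ry":0,"rz":0},
  {"tx":10,"ty":0,"tz":0,"rx":0,"ry":0,"rz":0},
  {"tx":10,"ty":0,"tz":0,"rx":0,"ry":0,"rz":0},
  {"tx":10,"ty":0,"tz":0,"rx":0,"ry":0,"rz":0},
  {"tx":10,"ty":0,"tz":0,"rx":0,"ry":0,"rz":0},
  {"tx":5,"ty":0,"tz":0,"rx":0,"ry":0,"rz":0},
  {"tx":5,"ty":0,"tz":0,"rx":0,"ry":0,"rz":0},
])

```text
time: 3.1
tool_pos: [505.7, -216.3, 98.0]
tcp_rot: [-3.141, 0.002, 2.973]
contact_force: [-0.2, 0.6, 0.4]
grip_width: 0.0
finger_force: 0.5
```

>>> carry_out([
  {"tx":4,"ty":0,"tz":0,"rx":0,"ry":0,"rz":0},
  {"tx":4,"ty":0,"tz":0,"rx":0,"ry":0,"rz":0},
  {"tx":3,"ty":0,"tz":0,"rx":0,"ry":0,"rz":0},
  {"tx":0,"ty":0,"tz":0,"rx":0,"ry":0,"rz":0},
])

```text
time: 3.5
tool_pos: [515.7, -216.8, 96.9]
tcp_rot: [-3.141, 0.001, 2.971]
contact_force: [-0.0, 1.4, 0.6]
grip_width: 0.4
finger_force: 0.0
```

```bash
python3 - <<'E'
from h import *
s=bot.capture("scene")[:,:,::-1];t=bot.capture("top")[:,:,::-1]
cv2.imwrite("pics/s1.png",s);cv2.imwrite("pics/t1.png",t)
cv2.imwrite("pics/c1.png",np.hstack([cv2.resize(s[125:205,260:340],(400,400),interpolation=2),cv2.resize(t[172:252,345:425],(400,400),interpolation=2)]))
E
```

```text
(no output)
```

View pics/c1.png

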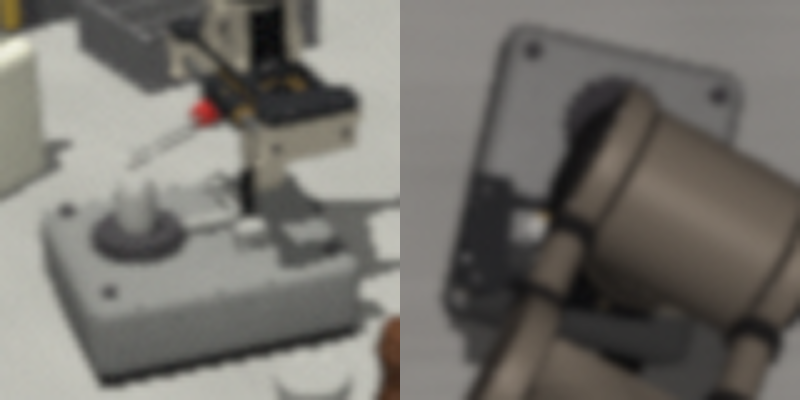

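The knob at c1 (245,190) sits against the finger and the hook is still moving, so I'll keep pushing until it meets resistance.

>>> carry_out([
  {"tx":3,"ty":0,"tz":0,"rx":0,"ry":0,"rz":0},
  {"tx":3,"ty":0,"tz":0,"rx":0,"ry":0,"rz":0},
  {"tx":0,"ty":0,"tz":0,"rx":0,"ry":0,"rz":0},
])

```text
time: 3.9
tool_pos: [519.8, -216.5, 96.6]
tcp_rot: [-3.141, -0.004, 2.972]
contact_force: [-7.3, -2.7, 2.8]
grip_width: 0.6
finger_force: 3.2
```

>>> carry_out([
  {"tx":3,"ty":0,"tz":0,"rx":0,"ry":0,"rz":0},
  {"tx":0,"ty":0,"tz":0,"rx":0,"ry":0,"rz":0},
])

```text
time: 4.1
tool_pos: [520.0, -216.4, 96.5]
tcp_rot: [-3.141, -0.01, 2.973]
contact_force: [-17.6, -2.4, 9.6]
grip_width: 0.8
finger_force: 8.4
```

>>> carry_out([
  {"tx":2,"ty":0,"tz":0,"rx":0,"ry":0,"rz":0},
  {"tx":0,"ty":0,"tz":0,"rx":0,"ry":0,"rz":0},
])

```text
time: 4.3
tool_pos: [520.1, -216.4, 96.4]
tcp_rot: [-3.141, -0.014, 2.973]
contact_force: [-23.6, -3.2, 14.1]
grip_width: 0.8
finger_force: 11.8
```

Hard stop reached at 23 N, so the hook is home. Now back off, raise and move towards the pliers.

>>> carry_out([
  {"tx":-8,"ty":0,"tz":0,"rx":0,"ry":0,"rz":0},
  {"tx":-14,"ty":0,"tz":0,"rx":0,"ry":0,"rz":0},
  {"tx":-5,"ty":0,"tz":30,"rx":0,"ry":0,"rz":0},
  {"tx":0,"ty":0,"tz":40,"rx":0,"ry":0,"rz":0},
  {"tx":0,"ty":0,"tz":40,"rx":0,"ry":0,"rz":0},
  {"tx":0,"ty":0,"tz":40,"rx":0,"ry":0,"rz":0},
  {"tx":0,"ty":40,"tz":5,"rx":0,"ry":0,"rz":0.03},
  {"tx":0,"ty":40,"tz":0,"rx":0,"ry":0,"rz":0.03},
  {"tx":0,"ty":40,"tz":0,"rx":0,"ry":0,"rz":0.02},
  {"tx":0,"ty":40,"tz":0,"rx":0,"ry":0,"rz":0.02},
  {"tx":0,"ty":40,"tz":0,"rx":0,"ry":0,"rz":0},
  {"tx":0,"ty":0,"tz":0,"rx":0,"ry":0,"rz":0},
], gripper=0.1)

```text
time: 5.5
tool_pos: [499.0, -12.3, 252.1]
tcp_rot: [3.14, 0.001, 3.077]
contact_force: [-1.0, -0.1, 0.4]
grip_width: 81.8
finger_force: 0.0
```

```bash
python3 - <<'E'
from h import *
s=bot.capture("scene")[:,:,::-1];t=bot.capture("top")[:,:,::-1]
cv2.imwrite("pics/s2.png",s);cv2.imwrite("pics/t2.png",t)
z=lambda im,x,y,n,o=400:cv2.resize(im[y:y+n*3//4,x:x+n],(o,o*3//4),interpolation=2)
cv2.imwrite("pics/c2.png",np.vstack([np.hstack([z(s,260,145,80),z(t,345,180,80)]),np.hstack([z(s,350,185,80),z(t,215,190,80)])]))
o=bot.get_obs();print(o["tool_pos"],o["tcp_rot"],o["joint_positions"].round(2))
E
```

```text
[499.40674934 -15.82802531 251.92202532] [-3.14137747e+00  7.95599978e-04  3.07405258e+00] [-0.19  0.28  1.55 -0.    1.32 -1.69]
```

View pics/c2.png

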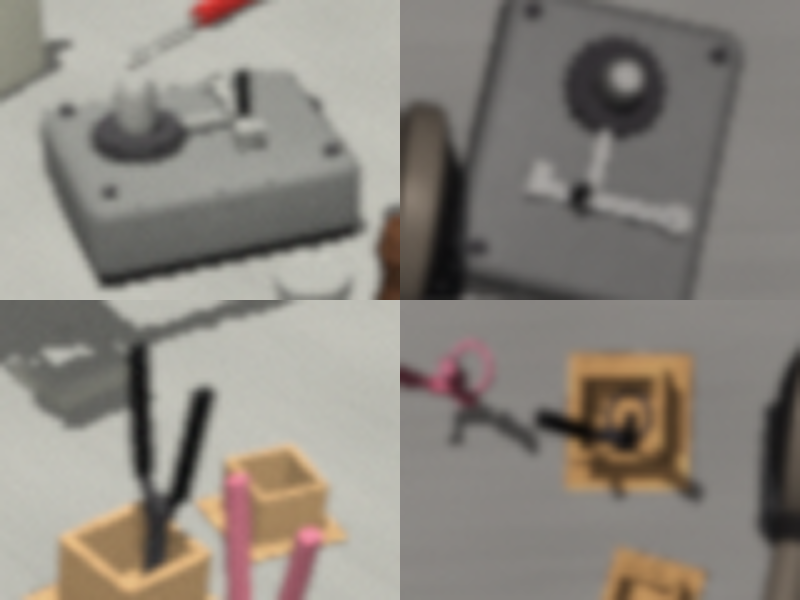

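The hook is closed: its arm lies in the catch at c2 (540,180) and the brake finger meets the hub at (605,135). The black pliers are undisturbed. Next, approach them.

>>> carry_out([
  {"tx":10,"ty":45,"tz":0,"rx":0,"ry":0,"rz":0},
  {"tx":11,"ty":45,"tz":0,"rx":0,"ry":0,"rz":0},
  {"tx":11,"ty":45,"tz":0,"rx":0,"ry":0,"rz":0},
  {"tx":10,"ty":45,"tz":0,"rx":0,"ry":0,"rz":0},
  {"tx":10,"ty":44,"tz":0,"rx":0,"ry":0,"rz":0},
  {"tx":0,"ty":0,"tz":0,"rx":0,"ry":0,"rz":0},
  {"tx":0,"ty":0,"tz":-20,"rx":0,"ry":0,"rz":0},
  {"tx":0,"ty":0,"tz":-20,"rx":0,"ry":0,"rz":0},
  {"tx":0,"ty":0,"tz":-10,"rx":0,"ry":0,"rz":0},
  {"tx":0,"ty":0,"tz":0,"rx":0,"ry":0,"rz":0},
])

```text
time: 6.6
tool_pos: [550.9, 206.0, 200.3]
tcp_rot: [-3.141, -0.003, 3.07]
contact_force: [0.2, 0.4, 0.2]
grip_width: 82.8
finger_force: 0.0
```

```bash
python3 - <<'E'
from h import *
s=bot.capture("scene")[:,:,::-1];t=bot.capture("top")[:,:,::-1]
cv2.imwrite("pics/s3.png",s);cv2.imwrite("pics/t3.png",t)
cv2.imwrite("pics/c3.png",cv2.resize(s[140:245,340:440],(570,599),interpolation=2))
print(proj("scene",bot.get_obs()["tool_pos"]),bot.get_obs()["tool_pos"])
E
```

```text
[384.46628508 189.85922784] [551.83396604 206.70689917 202.37722991]
```

View pics/c3.png

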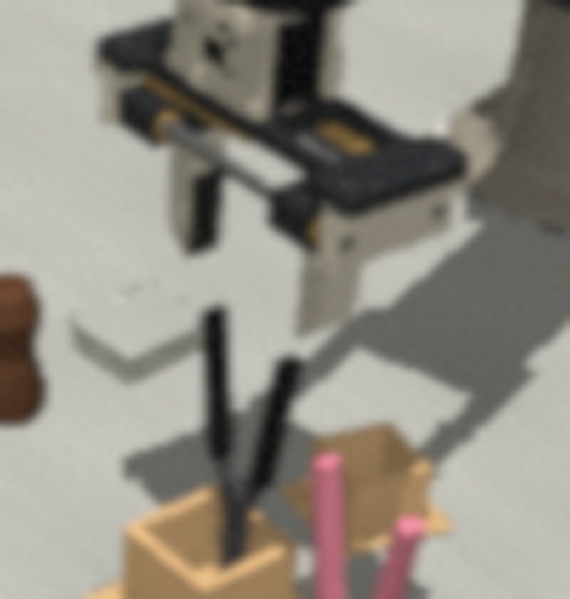

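The fingers straddle the handles: tips at c3 (200,250) and (318,330), handle tops at (213,310) and (290,360). A small shift, then go down and squeeze.

>>> carry_out([
  {"tx":1,"ty":2,"tz":-15,"rx":0,"ry":0,"rz":0},
  {"tx":0,"ty":0,"tz":-15,"rx":0,"ry":0,"rz":0},
  {"tx":0,"ty":0,"tz":-15,"rx":0,"ry":0,"rz":0},
  {"tx":0,"ty":0,"tz":-15,"rx":0,"ry":0,"rz":0},
  {"tx":0,"ty":0,"tz":0,"rx":0,"ry":0,"rz":0},
  {"tx":0,"ty":0,"tz":0,"rx":0,"ry":0,"rz":0},
])

```text
time: 7.3
tool_pos: [552.8, 209.5, 142.9]
tcp_rot: [3.141, 0.001, 3.072]
contact_force: [0.0, 0.2, 0.6]
grip_width: 82.5
finger_force: 0.0
```

>>> carry_out([
  {"tx":0,"ty":0,"tz":0,"rx":0,"ry":0,"rz":0},
  {"tx":0,"ty":0,"tz":0,"rx":0,"ry":0,"rz":0},
  {"tx":0,"ty":0,"tz":0,"rx":0,"ry":0,"rz":0},
  {"tx":0,"ty":0,"tz":0,"rx":0,"ry":0,"rz":0},
  {"tx":0,"ty":0,"tz":0,"rx":0,"ry":0,"rz":0},
  {"tx":0,"ty":0,"tz":0,"rx":0,"ry":0,"rz":0},
  {"tx":0,"ty":0,"tz":0,"rx":0,"ry":0,"rz":0},
], gripper=1)

```text
time: 8.0
tool_pos: [552.9, 209.7, 144.6]
tcp_rot: [3.141, 0.003, 3.072]
contact_force: [-5.1, -1.9, 18.4]
grip_width: 31.5
finger_force: 25.9
```

>>> carry_out([
  {"tx":0,"ty":0,"tz":6,"rx":0,"ry":0,"rz":0},
  {"tx":0,"ty":0,"tz":8,"rx":0,"ry":0,"rz":0},
  {"tx":0,"ty":0,"tz":12,"rx":0,"ry":0,"rz":0},
  {"tx":0,"ty":0,"tz":14,"rx":0,"ry":0,"rz":0},
  {"tx":0,"ty":0,"tz":15,"rx":0,"ry":0,"rz":0},
  {"tx":0,"ty":0,"tz":15,"rx":0,"ry":0,"rz":0},
  {"tx":0,"ty":0,"tz":15,"rx":0,"ry":0,"rz":0},
  {"tx":0,"ty":0,"tz":15,"rx":0,"ry":0,"rz":0},
  {"tx":0,"ty":0,"tz":15,"rx":0,"ry":0,"rz":0},
  {"tx":0,"ty":0,"tz":15,"rx":0,"ry":0,"rz":0},
  {"tx":0,"ty":0,"tz":15,"rx":0,"ry":0,"rz":0},
  {"tx":0,"ty":0,"tz":10,"rx":0,"ry":0,"rz":0},
])

```text
time: 9.2
tool_pos: [552.3, 209.6, 298.4]
tcp_rot: [3.141, 0.001, 3.072]
contact_force: [0.1, -0.4, -1.6]
grip_width: 30.5
finger_force: 29.9
```

>>> carry_out([
  {"tx":0,"ty":0,"tz":0,"rx":0,"ry":0,"rz":0},
  {"tx":0,"ty":0,"tz":0,"rx":0,"ry":0,"rz":0},
  {"tx":0,"ty":0,"tz":0,"rx":0,"ry":0,"rz":0},
])

```text
time: 9.5
tool_pos: [551.8, 209.4, 295.8]
tcp_rot: [-3.141, -0.002, 3.072]
contact_force: [0.6, -0.5, -2.0]
grip_width: 30.8
finger_force: 29.9
```

```bash
python3 - <<'E'
from h import *
s=bot.capture("scene")[:,:,::-1];t=bot.capture("top")[:,:,::-1]
cv2.imwrite("pics/s4.png",s);cv2.imwrite("pics/t4.png",t)
cv2.imwrite("pics/c4.png",np.hstack([cv2.resize(s[120:220,340:420],(448,560),interpolation=2),cv2.resize(t[170:250,220:270],(350,560),interpolation=2)]))
o=bot.get_obs();p=o["tool_pos"];print(p,o["tcp_rot"],o["grip_width"])
print(proj("scene",p+[20,0,-169]),proj("top",p+[20,0,-169]),proj("scene",p))
E
```

```text
[551.8809125  209.47692718 295.86831416] [-3.14116480e+00 -1.54921008e-03  3.07180240e+00] 30.31596431958097
[378.03558287 214.50477813] [254.14380227 209.85738653] [387.83918447 160.84549608]
```

View pics/c4.png

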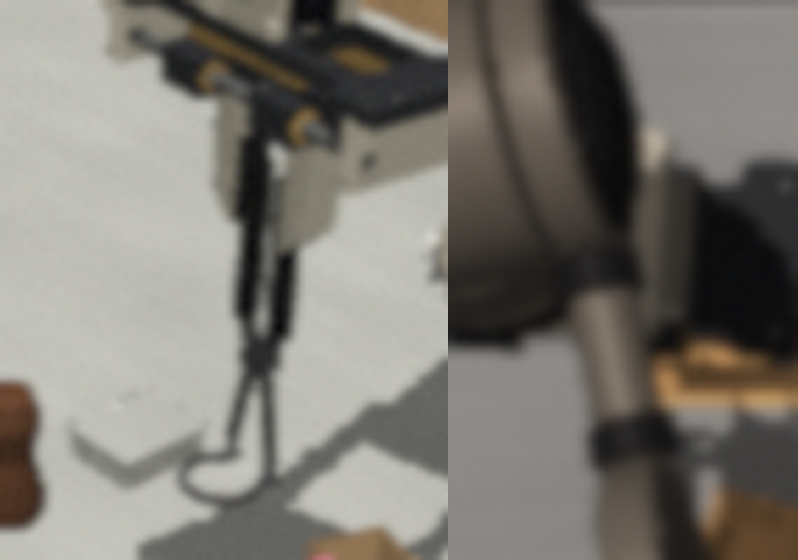

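The pliers are held upright and squeezed, clear of the stand, with the ring at c4 (225,478), i.e. scene px (380,205). I'll measure it.

```bash
cat >> h.py <<'E'
def ringfit(s,box,th=110):
    x0,y0,x1,y1=box; g=cv2.cvtColor(s,cv2.COLOR_BGR2GRAY)[y0:y1,x0:x1]; g=cv2.resize(g,None,fx=8,fy=8,interpolation=2)
    return ((g<th)*255).astype(np.uint8)
E
python3 - <<'E'
from h import *
np.set_printoptions(linewidth=250)
s=cv2.imread("pics/s4.png"); print(s.max(2)[196:213,368:394])
p=bot.get_obs()["tool_pos"]
for q in((380,205),(380.2,205.4)): print(plane("scene",q,159.5).round(1))
print("stub",plane("scene",(286.8,161.5),122).round(1),plane("scene",(286.8,171),84).round(1))
print("pred ring",proj("scene",p+[20,-1.3,-136]))
E
```

```text
[[188 188 187 187 185 184 179 174 174 183 187 176 137  87 105 155 183 181 146  93  94 148 183 190 190 191]
 [188 190 187 184 177 167 156 152 168 185 189 175 132  93 120 166 186 183 148  93  91 145 180 190 190 190]
 [189 184 179 166 152 137 135 143 169 187 190 179 141 104 134 173 189 183 149  96  91 146 183 192 191 191]
 [178 166 148 136 128 118 123 137 163 181 182 171 136 113 143 177 189 184 150  99  92 146 184 191 192 188]
 [149 135 125 119 116 113 113 121 144 154 152 139 114 101 128 168 189 185 155 106  92 145 183 192 190 177]
 [126 123 118 119 114 107  98  98 107 115 114 107 102 112 138 171 188 185 157 109  93 142 180 190 183 158]
 [127 125 124 126 115  99  98 112 129 136 139 135 142 156 173 188 192 186 157 109  94 138 173 179 168 139]
 [130 137 141 138 119 108 132 161 176 181 181 182 183 187 192 196 196 189 156 106  98 140 165 151 128 115]
 [149 164 170 151 121 133 165 184 191 194 194 194 194 195 197 195 195 182 147 102  90 127 139 119 104 104]
 [179 185 182 155 124 141 173 189 192 193 192 194 195 193 194 193 186 165 122  84  78  93 104 103  99 102]
 [190 191 186 161 128 126 153 174 184 188 190 191 192 192 191 182 169 138  98  78  80  85  94 102 103 109]
 [191 192 190 175 142 116 118 139 160 170 174 174 176 177 171 154 126  99  84  91  96 100 100 103 107 131]
 [191 192 191 186 172 147 119 109 116 125 129 135 135 133 125 106  86  81  89 100 102 104 103 106 119 155]
 [192 193 192 190 188 180 158 137 122 111 104  96  92  89  84  81  82  91  96 101 103 102 108 121 141 167]
 [193 193 192 192 193 190 186 177 167 150 127  99  86  87  87  90  96 100 100 102 101 101 108 135 156 169]
 [193 194 193 192 191 190 188 190 183 168 136 109  96  98  99  99  99  98  99 101 101 103 105 113 125 132]
 [193 193 194 190 188 180 172 171 166 147 118 102 100  99 102  99  99 101 100 101 100 100 102 101 103 106]]
[568.4 210.6 159.5]
[569.3 212.5 159.5]
stub [ 613.6 -237.9  122. ] [ 617.4 -236.1   84. ]
pred ring [378.50623808 204.90937548]
```

>>> carry_out([
  {"tx":3,"ty":-33,"tz":0,"rx":0,"ry":0,"rz":0},
  {"tx":3,"ty":-33,"tz":0,"rx":0,"ry":0,"rz":0},
  {"tx":3,"ty":-33,"tz":0,"rx":0,"ry":0,"rz":0},
  {"tx":3,"ty":-33,"tz":0,"rx":0,"ry":0,"rz":0},
  {"tx":3,"ty":-33,"tz":0,"rx":0,"ry":0,"rz":0},
  {"tx":3,"ty":-33,"tz":0,"rx":0,"ry":0,"rz":0},
  {"tx":3,"ty":-33,"tz":0,"rx":0,"ry":0,"rz":0},
  {"tx":3,"ty":-33,"tz":0,"rx":0,"ry":0,"rz":0},
  {"tx":3,"ty":-33,"tz":0,"rx":0,"ry":0,"rz":0},
  {"tx":3,"ty":-33,"tz":0,"rx":0,"ry":0,"rz":0},
  {"tx":3,"ty":-33,"tz":0,"rx":0,"ry":0,"rz":0},
  {"tx":3,"ty":-33,"tz":0,"rx":0,"ry":0,"rz":0},
])

```text
time: 10.8
tool_pos: [588.0, -187.8, 296.2]
tcp_rot: [3.141, -0.001, 3.072]
contact_force: [0.7, -0.5, -1.6]
grip_width: 30.5
finger_force: 29.9
```

>>> carry_out([
  {"tx":2,"ty":-21,"tz":0,"rx":0,"ry":0,"rz":0},
  {"tx":2,"ty":-20,"tz":-5,"rx":0,"ry":0,"rz":0},
  {"tx":2,"ty":-10,"tz":-8,"rx":0,"ry":0,"rz":0},
  {"tx":0,"ty":0,"tz":0,"rx":0,"ry":0,"rz":0},
  {"tx":0,"ty":0,"tz":0,"rx":0,"ry":0,"rz":0},
  {"tx":0,"ty":0,"tz":0,"rx":0,"ry":0,"rz":0},
])

```text
time: 11.4
tool_pos: [594.4, -236.2, 284.1]
tcp_rot: [3.141, 0.0, 3.073]
contact_force: [-0.7, 0.3, -2.3]
grip_width: 31.1
finger_force: 29.9
```

```bash
python3 - <<'E'
from h import *
np.set_printoptions(linewidth=250)
s=bot.capture("scene")[:,:,::-1].copy();t=bot.capture("top")[:,:,::-1].copy()
cv2.imwrite("pics/s5.png",s);cv2.imwrite("pics/t5.png",t)
cv2.imwrite("pics/c5.png",np.hstack([cv2.resize(s[130:190,260:320],(560,560),interpolation=2),cv2.resize(t[170:230,365:390],(233,560),interpolation=2)]))
o=bot.get_obs();p=o["tool_pos"];print(p,o["tcp_rot"],o["grip_width"])
print(s.max(2)[140:180,272:302]); print("pred ring",proj("scene",p+[20,-1.3,-136]))
E
```

```text
[ 594.39777638 -236.39255258  284.30481702] [-3.14155906e+00  6.97310606e-04  3.07310567e+00] 30.62807933411421
[[188 189 190 ...  97 112 122]
 [187 187 188 ... 140 157 170]
 [184 185 185 ... 176 180 185]
 ...
 [115 133 143 ... 154 155 154]
 [106 125 137 ... 156 156 156]
 [100 117 132 ... 155 158 157]]
pred ring [286.1958306 155.1912619]
```

View pics/c5.png

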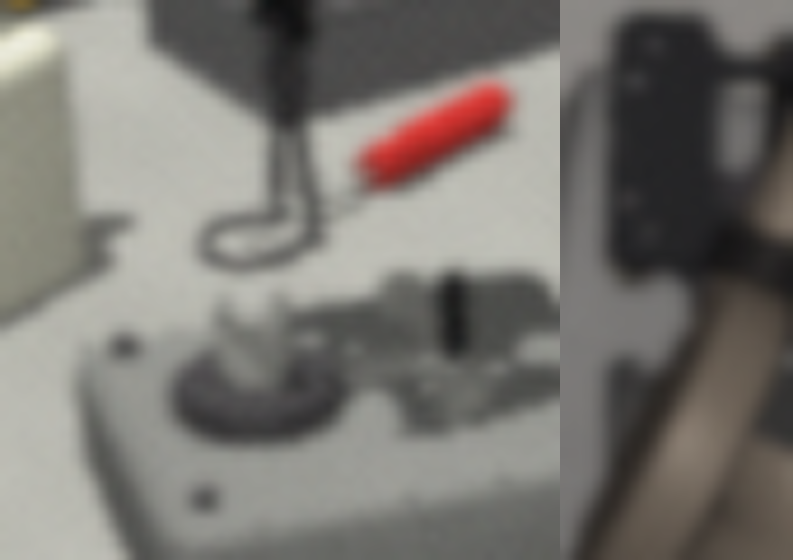

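In c5 the ring centre is at (256,241) crop, i.e. px (286.9,155.4). The stub and hub column is about px 287.2, so the ring is roughly over the stub. What remains uncertain is the depth direction, so I'll lower onto the taper and feel for it.

>>> carry_out([
  {"tx":-1,"ty":-2,"tz":-5,"rx":0,"ry":0,"rz":0},
  {"tx":0,"ty":0,"tz":-6,"rx":0,"ry":0,"rz":0},
  {"tx":0,"ty":0,"tz":-6,"rx":0,"ry":0,"rz":0},
  {"tx":0,"ty":0,"tz":-5,"rx":0,"ry":0,"rz":0},
  {"tx":0,"ty":0,"tz":-4,"rx":0,"ry":0,"rz":0},
  {"tx":0,"ty":0,"tz":0,"rx":0,"ry":0,"rz":0},
  {"tx":0,"ty":0,"tz":0,"rx":0,"ry":0,"rz":0},
])

```text
time: 12.2
tool_pos: [593.2, -239.5, 257.8]
tcp_rot: [3.142, 0.0, 3.072]
contact_force: [0.1, -0.1, -2.7]
grip_width: 31.3
finger_force: 29.9
```

>>> carry_out([
  {"tx":0,"ty":0,"tz":-3,"rx":0,"ry":0,"rz":0},
  {"tx":0,"ty":0,"tz":0,"rx":0,"ry":0,"rz":0},
  {"tx":0,"ty":0,"tz":0,"rx":0,"ry":0,"rz":0},
])

```text
time: 12.5
tool_pos: [593.2, -239.5, 254.8]
tcp_rot: [3.142, 0.0, 3.072]
contact_force: [-1.2, -0.6, -2.8]
grip_width: 30.4
finger_force: 29.9
```

>>> carry_out([
  {"tx":0,"ty":0,"tz":-3,"rx":0,"ry":0,"rz":0},
  {"tx":0,"ty":0,"tz":0,"rx":0,"ry":0,"rz":0},
  {"tx":0,"ty":0,"tz":0,"rx":0,"ry":0,"rz":0},
])

```text
time: 12.8
tool_pos: [593.1, -239.4, 251.6]
tcp_rot: [3.141, -0.0, 3.072]
contact_force: [-0.2, 0.5, -2.5]
grip_width: 30.8
finger_force: 29.9
```

>>> carry_out([
  {"tx":0,"ty":0,"tz":-3,"rx":0,"ry":0,"rz":0},
  {"tx":0,"ty":0,"tz":0,"rx":0,"ry":0,"rz":0},
  {"tx":0,"ty":0,"tz":0,"rx":0,"ry":0,"rz":0},
])

```text
time: 13.1
tool_pos: [593.1, -239.4, 248.6]
tcp_rot: [3.141, -0.0, 3.072]
contact_force: [-0.1, -0.1, -1.7]
grip_width: 30.7
finger_force: 29.9
```

>>> carry_out([
  {"tx":0,"ty":0,"tz":-3,"rx":0,"ry":0,"rz":0},
  {"tx":0,"ty":0,"tz":0,"rx":0,"ry":0,"rz":0},
  {"tx":0,"ty":0,"tz":0,"rx":0,"ry":0,"rz":0},
])

```text
time: 13.4
tool_pos: [593.1, -239.4, 245.6]
tcp_rot: [3.141, -0.0, 3.072]
contact_force: [-0.6, 0.0, -2.0]
grip_width: 30.6
finger_force: 29.9
```

```bash
python3 - <<'E'
from h import *
s=bot.capture("scene")[:,:,::-1].copy()
cv2.imwrite("pics/s6.png",s);cv2.imwrite("pics/c6.png",cv2.resize(s[130:190,260:320],(560,560),interpolation=2))
E
```

```text
(no output)
```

View pics/c6.png

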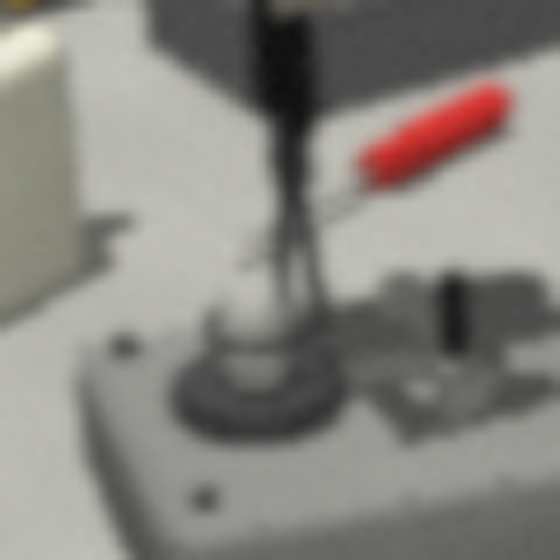

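The ring is around the stub, its front wire visible across the stub at c6 (255,345), and there is no side force. I'll go down to the hub.

>>> carry_out([
  {"tx":0,"ty":0,"tz":-3,"rx":0,"ry":0,"rz":0},
  {"tx":0,"ty":0,"tz":-3,"rx":0,"ry":0,"rz":0},
  {"tx":0,"ty":0,"tz":-3,"rx":0,"ry":0,"rz":0},
  {"tx":0,"ty":0,"tz":-3,"rx":0,"ry":0,"rz":0},
  {"tx":0,"ty":0,"tz":0,"rx":0,"ry":0,"rz":0},
  {"tx":0,"ty":0,"tz":0,"rx":0,"ry":0,"rz":0},
])

```text
time: 14.05
tool_pos: [593.1, -239.4, 233.7]
tcp_rot: [3.141, -0.0, 3.072]
contact_force: [0.8, -0.1, -2.6]
grip_width: 31.0
finger_force: 29.9
```

>>> carry_out([
  {"tx":0,"ty":0,"tz":-2,"rx":0,"ry":0,"rz":0},
  {"tx":0,"ty":0,"tz":-2,"rx":0,"ry":0,"rz":0},
  {"tx":0,"ty":0,"tz":-2,"rx":0,"ry":0,"rz":0},
  {"tx":0,"ty":0,"tz":0,"rx":0,"ry":0,"rz":0},
  {"tx":0,"ty":0,"tz":0,"rx":0,"ry":0,"rz":0},
])

```text
time: 14.55
tool_pos: [593.1, -239.4, 227.7]
tcp_rot: [3.141, -0.0, 3.072]
contact_force: [1.0, -0.1, -2.4]
grip_width: 30.5
finger_force: 29.9
```

>>> carry_out([
  {"tx":0,"ty":0,"tz":-2,"rx":0,"ry":0,"rz":0},
  {"tx":0,"ty":0,"tz":0,"rx":0,"ry":0,"rz":0},
  {"tx":0,"ty":0,"tz":0,"rx":0,"ry":0,"rz":0},
])

```text
time: 14.85
tool_pos: [593.1, -239.4, 225.7]
tcp_rot: [3.141, -0.0, 3.072]
contact_force: [-0.2, 0.0, -1.7]
grip_width: 30.4
finger_force: 29.9
```

>>> carry_out([
  {"tx":0,"ty":0,"tz":-1.5,"rx":0,"ry":0,"rz":0},
  {"tx":0,"ty":0,"tz":0,"rx":0,"ry":0,"rz":0},
  {"tx":0,"ty":0,"tz":0,"rx":0,"ry":0,"rz":0},
])

```text
time: 15.15
tool_pos: [593.1, -239.4, 224.2]
tcp_rot: [3.141, -0.0, 3.072]
contact_force: [-0.5, -0.5, -1.7]
grip_width: 30.8
finger_force: 29.9
```

>>> carry_out([
  {"tx":0,"ty":0,"tz":-1,"rx":0,"ry":0,"rz":0},
  {"tx":0,"ty":0,"tz":0,"rx":0,"ry":0,"rz":0},
  {"tx":0,"ty":0,"tz":0,"rx":0,"ry":0,"rz":0},
])

```text
time: 15.45
tool_pos: [593.2, -239.5, 223.3]
tcp_rot: [3.142, 0.0, 3.072]
contact_force: [-0.0, -0.3, -1.7]
grip_width: 30.7
finger_force: 29.9
```

>>> carry_out([
  {"tx":0,"ty":0,"tz":-1,"rx":0,"ry":0,"rz":0},
  {"tx":0,"ty":0,"tz":0,"rx":0,"ry":0,"rz":0},
  {"tx":0,"ty":0,"tz":0,"rx":0,"ry":0,"rz":0},
])

```text
time: 15.75
tool_pos: [593.3, -239.5, 223.1]
tcp_rot: [-3.141, 0.001, 3.072]
contact_force: [-2.4, 0.3, 5.3]
grip_width: 30.9
finger_force: 29.9
```

Contact with the hub came at TCP z 223.1 against 222.7 predicted. The reading is now +5 N upward, the side force is small and the grip is 30 N. Handing in.

```bash
python3 -c "
from plant import bot
print(bot.close_job())"
```

```text
the job is handed in; nothing more can be done
None
```

I handed the job in at about 16 s of robot time; no verdict came back. The hook is closed against its stop, and the squeezed pliers hold the ring round the stub, resting on the hub. I viewed 11 pictures, one over the limit of 10.

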